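# Sort the cut mosaic pieces, then hold the tool case open

### The arm

A 6-joint arm with a two-finger parallel gripper is mounted at the origin on the work surface. World frame = base frame: x ahead of the robot, y to its left, z up, the work surface at z = 0. Lengths are in m, angles in degrees, forces in N, time in s.
With the tool pointing down it reaches from about 0.4 to 0.825 m from the base axis. Payload 7 kg.
Tool frame: the origin (TCP) lies on the centre line of the jaws, within the pads' length; the fingertips stand 19 mm ahead of it and the grasp point (between the pads) is the TCP; z points along the fingers, y is the line along which they close (so a half turn about z gives the same grasp; the last joint's range is limited). The gripper opens to 88 mm and grips with 3 to 60 N. Pads are 19 mm wide; open, the fingers measure 130 mm over their backs; the gripper's body (78 mm by 193 mm) begins 47 mm behind the grasp point.
Start: joints at [93.111, 20.546, 0.682, 0, -70.136, -16.507], TCP at [0.156, 0.657, 0.246] pointing down, gripper open.
Joint ranges: [-176.03, 176.03], [-82.01, 121.73], [-58.28, 71.71], [-173.87, 95.51], [-174.79, -0.11], [-173.66, 173.66]. Speed limits (degrees/s): [136.94, 136.94, 172.46, 180, 180, 180].

### API

Orientations are given as [roll, pitch, yaw] about the fixed x, y, z axes, in that order (R = Rz(yaw) Ry(pitch) Rx(roll)).
In Python, from plant import ctrl gives the robot as it stands.
- The arm moves only by the tool move_arm, never from a script. Its argument "motion" is a list of rows, each a list of 3 entries, a list of its own where there are three numbers: the shift along the tool's x, y, z in mm, then the turn, a rotation vector about the tool's x, y, z in degrees, then the closure, from 0 (fully open) to 1 (shut). A call has 1 to 10 rows; each row is the pose to reach, as a shift and turn from the pose commanded when the call began, along the tool's axes at that moment; what a row does not reach only later rows make up. A row lasts 1/12 s, in which the tool goes at most 41.7 mm and 7.16 degrees, less where a joint would pass 70% of its speed; a pose out of reach is approached as far as the arm can. A call with a gripper value outside its range is refused whole. The fingers move at their own pace and stop on an object; the grip force is fixed at half the most. Time passes only in rows, so rows that repeat a pose let the fingers close. It gives the time, the measured TCP pose, the force, the opening and the grip force at its end, in the units of the state.
- ctrl.get_obs(): the state, without advancing time (a new reading comes with each control period).
- ctrl.snapshot(name): name is "side" or "top"; returns a dict with "color" (480x640x3 uint8, blue, green, red), "camera_matrix" (3x3 intrinsics, pixels), "k1" (the pictures are not rectified: a ray, as slopes to the right and down, at radius r is drawn at 1 + k1 r^2 times it, then the intrinsics apply), "cam_to_world" (4x4, takes a point from camera to world coordinates). Camera axes: x right, y up, looking along -z (the intrinsics and any distortion apply to the point x, -y, -z); pixel columns grow to the right and rows downward; lengths in m; the calibration is good to about 2 mm. A picture is of the moment at which its call begins. There is no depth.
- ctrl.close_job(): hands the job in; it is judged then, once.
The state is a dict: "clock": time; "joint_pos": joint angles; "qvel": joint speeds; "tau": joint torques, N m; "tool_pos": TCP position; "orientation": TCP orientation; "force": force on the tool from outside, world axes, zero at the start; "moment": the same for the moment, N m; "opening": finger opening in m; "gripper_force": force on a finger pad.
Only numpy, scipy, OpenCV 4.12 (cv2) and the standard library are available. Lean on these libraries where they do the work, as an engineer would, in place of code of your own. Each camera call takes 0.05 s, during which the arm holds its last target. There are 200 camera calls.

### The job

Clear the bench for putting away: set both mirror tiles, mirror face up, in the blue tray and the walnut strip in the dark red tray, setting them down rather than dropping them. Then take the green tool case's lid by its bar, lift it to 50 degrees from closed (within about 6 degrees) and keep holding it there by the bar for a workmate to load the case: the program finishes while still holding it, because the lid falls shut if let go. Do not let the lid slam, and leave the other things on the bench where they are.

Things in the scene. Friction and masses are not known exactly. Their poses are not given: they have to be found in the camera images.
- mirror_tile0: Mirror tile: loose hexagonal tile, black with a bright bluish mirror face inside a black rim on top (z up), 44 mm across its flats, 51 mm across its corners, 12 mm thick, about 50 g. Origin: centre of its underside. Its own x axis is normal to one pair of flats (the others follow every 60 degrees)
- mirror_tile1: Mirror tile, same as the other: loose hexagonal tile, black with a bright bluish mirror face inside a black rim on top (z up), 44 mm across its flats, 51 mm across its corners, 12 mm thick, about 50 g. Origin: centre of its underside. Its own x axis is normal to one pair of flats (the others follow every 60 degrees)
- wood_strip: loose dark walnut strip with a thin light inlay line on top, 70 mm long (its own x) x 24 mm wide (y) x 18 mm high, about 40 g. Origin: centre of its underside
- blue_tray: blue open tray, fixed, 150 x 150 mm outside, 35 mm high, walls and floor 5 mm thick (140 x 140 mm inside). Origin: centre of its underside on the table; x and y parallel to its sides. For the mirror tiles
- red_tray: dark red open tray, fixed, same size and origin as the blue one: 150 x 150 mm outside, 35 mm high, 5 mm walls and floor. For the walnut strip
- case: green tool case, fixed, 200 mm deep (its x) x 220 wide (y) x 90 high without lid. Origin: centre of its underside; +x points to the hinge side, -x to the front with the bar. Its green lid, an 8 mm plate over the whole top, about 0.43 kg with the bar, is hinged along the far (+x) upper edge and falls shut when let go
- lid (a joint): opening angle of the case's lid in rad: 0 closed, grows as the front edge rises, mechanical stop at 1.35 (77 degrees); 50 degrees is 0.873. No spring, hardly any friction: it falls by its weight
- lid_hinge (a point): point on the lid's hinge axis at mid width, 100 mm behind the case's centre and 94.5 mm above the table. The axis runs along the case's y
- lid_bar (a point): steel bar handle of the lid, round, 12 mm diameter, 104 mm long (its y, parallel to the hinge), on two side arms 45 mm in front of the lid's edge (39 mm clear gap). Origin: middle of the bar, 245 mm from the hinge axis, 94.5 mm up when closed; its x points along the lid to the hinge. Pinch it from above; it turns between the fingers, so the tool can stay pointing down
- cork_block: cork sanding block, 45 x 40 x 25 mm high, lying near the front of the case; not to be disturbed
- steel_rule: flat steel rule, 26 x 220 x 4 mm, its length along its own y; lies on the robot's side of the cut pieces; not to be disturbed
- glue_bottle: white glue bottle with orange cap, 52 mm across, 130 mm high, at the back of the table; not to be disturbed
- pencil_jar: blue ceramic jar with pencils, 72 mm across, about 160 mm high with the pencils, at the back of the table; not to be disturbed
- wood_offcut: mid-brown wood offcut, 30 x 150 x 20 mm high, its length along its own y, lying behind the trays; not a cut piece to sort; not to be disturbed
- phone: black phone lying flat, 75 x 150 x 9 mm, at the left front; not to be disturbed

How it is judged:
By the outcome, as a careful person would: the job done as asked, in the order asked, and still so for the second after the job is handed in, while the arm keeps its last pose, push and grip.
It also fails if it takes over 72 s, if anything falls off the work surface, if the arm or the gripper's body presses on something with over 40 N, if the wrist force passes 120 N, or if a joint passes its speed limit or range.

## Working session

There is one attempt and no reset: what is moved stays moved. The work goes in short steps, Python scripts to look and compute and a tool call to move; the robot and the scene stay as the last step left them, time stands still between calls to the robot, and variables do not carry over. Pictures are saved under pics/ and viewed, at most 10 in all, crops included, and the job is handed in when it is done.

Besides the shell and the picture viewer there is one more tool, called by a JSON object that holds its "fn" and its "kwargs". move_arm: Moves the arm, as the interface text tells. Its arguments: {"type":"object","properties":{"motion":{"type":"array"}},"required":["motion"]}

```bash
ls; mkdir -p pics
python3 - <<'E'
from plant import ctrl
import cv2
o=ctrl.get_obs();print(o)
for n in("top","side"):
    s=ctrl.snapshot(n);cv2.imwrite(f"pics/{n}0.png",s["color"]);print(n,s["camera_matrix"],s["k1"],s["cam_to_world"])
E
```

```text
pics
{'clock': 0.0, 'joint_pos': array([ 9.31107952e+01,  2.05896195e+01,  6.33429562e-01, -1.99805310e-02,
       -7.01362352e+01, -1.65098885e+01]), 'qvel': array([-0.13479218, -0.00622783, -0.06969691, -0.06255208,  0.00440469,
       -0.04461755]), 'tau': array([ 1.48743202e-03, -5.82717061e+01,  2.93052274e+01,  6.99721947e+00,
        6.83462567e-03, -1.49993011e-04]), 'tool_pos': array([0.15630391, 0.65617556, 0.24464099]), 'orientation': array([ 1.79906047e+02, -8.25930502e-03, -1.34058908e+01]), 'force': array([-0.90503145, -0.13918996,  0.17786947]), 'moment': array([ 0.01654513, -0.00018487,  0.00088552]), 'gripper_force': 0.0, 'opening': 0.08798002060964596}
top [[566.2699134    0.         322.14240598]
 [  0.         566.2699134  227.31643937]
 [  0.           0.           1.        ]] 0.00785213488923391 [[-0.01682119  0.99584974 -0.08944461  0.43704113]
 [-0.99984936 -0.01637086  0.00576596  0.05522674]
 [ 0.00427774  0.08952812  0.99597511  1.33089436]
 [ 0.          0.          0.          1.        ]]
side [[459.20800669   0.         316.16578097]
 [  0.         459.20800669 241.8460061 ]
 [  0.           0.           1.        ]] -0.0865941288753906 [[ 0.84904418  0.37633392 -0.37080555  0.18618845]
 [-0.52817395  0.58801537 -0.61259302 -0.54225954]
 [-0.01250017  0.71596837  0.6980208   0.76463708]
 [ 0.          0.          0.          1.        ]]
```

View pics/top0.png

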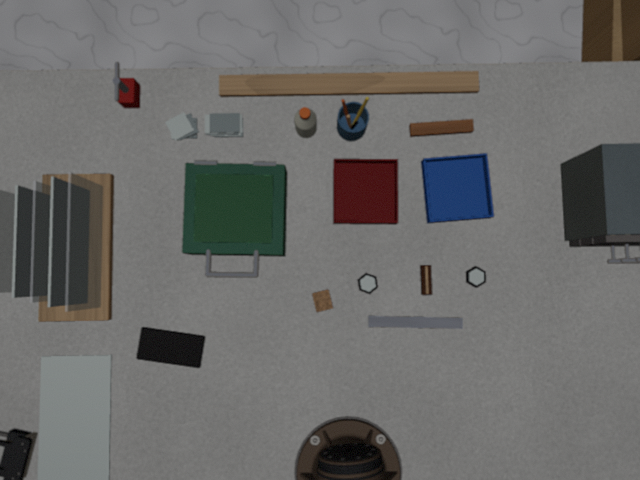

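View pics/side0.png

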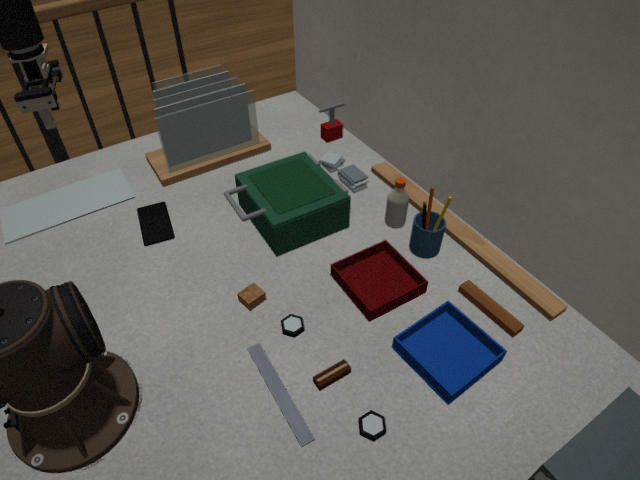

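The top view shows tiles at (368,283) and (476,276), the strip at (426,280), the red tray at (365,191), the blue tray at (458,187), the case at (235,210) with its bar at (232,274), the cork at (322,300) and the rule at (415,322). The side view agrees: tiles at (292,325) and (372,425), strip at (332,374), bar ends near (238,205).

```bash
cat > h.py <<'E'
import numpy as np, cv2
from plant import ctrl
def ray(s,p):
    K=s["camera_matrix"]; d=np.array([s["k1"],0,0,0,0])
    u=cv2.undistortPoints(np.array(p,float).reshape(-1,1,2),K,d).reshape(-1,2)
    T=s["cam_to_world"]; return T[:3,3],np.c_[u[:,0],-u[:,1],-np.ones(len(u))]@T[:3,:3].T
def plane(s,p,z):
    c,r=ray(s,p); return c+r*((z-c[2])/r[:,2])[:,None]
def proj(s,P):
    T=s["cam_to_world"];q=(np.atleast_2d(P)-T[:3,3])@T[:3,:3];q=q*[1,-1,-1]
    return cv2.projectPoints(q,np.zeros(3),np.zeros(3),s["camera_matrix"],np.array([s["k1"],0,0,0,0]))[0].reshape(-1,2)
def blob(s,mask,roi):
    x0,y0,x1,y1=roi; m=np.zeros(mask.shape,np.uint8); m[y0:y1,x0:x1]=mask[y0:y1,x0:x1]
    n,l,st,ce=cv2.connectedComponentsWithStats(m); k=1+np.argmax(st[1:,4])
    c=cv2.findContours((l==k).astype(np.uint8),cv2.RETR_EXTERNAL,cv2.CHAIN_APPROX_NONE)[0][0][:,0]
    return cv2.fillPoly(np.zeros(mask.shape,np.uint8),[c],1),c
E
python3 - <<'E'
from h import *
t=ctrl.snapshot("top"); s=ctrl.snapshot("side")
def rectw(snap,mask,roi,z):
    f,c=blob(snap,mask,roi); P=plane(snap,c,z)[:,:2]
    ys,xs=np.nonzero(f); ce=plane(snap,np.c_[xs,ys],z)[:,:2].mean(0)
    return ce,cv2.minAreaRect((P*1000).astype(np.float32)),P
for nm,sn,rois in(("top",t,[(352,266,384,300),(460,260,492,292)]),("side",s,[(276,308,310,342),(354,406,392,444)])):
    g=sn["color"].min(2); b=(g>130).astype(np.uint8)
    for r in rois:
        x0,y0,x1,y1=r
        th,_=cv2.threshold(g[y0:y1,x0:x1].copy(),0,255,cv2.THRESH_OTSU)
        # black rim: dark ring filled
        ce,rc,P=rectw(sn,(g<70).astype(np.uint8),r,.012)
        d=P-ce; a=np.degrees(np.arctan2(d[:,1],d[:,0])); rr=np.hypot(*d.T)
        ph=np.angle((np.exp(6j*np.radians(a))*(rr-rr.mean())).sum())/6
        print(nm,"tile",ce,rc,"corner dir",np.degrees(ph)%60,"flat",(np.degrees(ph)+30)%60,th)
hs=cv2.cvtColor(t["color"],cv2.COLOR_BGR2HSV);h,S,V=cv2.split(hs)
print("bg",hs[300,400],"strip",hs[280,421:433].tolist())
for nm,m,r,z in(("red",((h<10)|(h>170))&(S>120),(320,145,410,235),.035),("blue",(h>100)&(h<130)&(S>120),(410,140,505,230),.035),
  ("strip",(V<95)&(S>60),(412,258,440,302),.018),("case",(h>50)&(h<90)&(S>80),(170,150,300,265),.098)):
    ce,rc,_=rectw(t,m.astype(np.uint8),r,z);print(nm,ce,rc)
cv2.imwrite("pics/c1.png",np.hstack([cv2.resize(t["color"][230:330,195:295],None,fx=4,fy=4,interpolation=2),cv2.resize(t["color"][240:340,350:450],None,fx=4,fy=4,interpolation=2)]))
cv2.imwrite("pics/c2.png",np.hstack([cv2.resize(t["color"][235:335,405:505],None,fx=4,fy=4,interpolation=2),cv2.resize(s["color"][170:270,215:315],None,fx=4,fy=4,interpolation=2)]))
E
```

```text
top tile [ 0.42405787 -0.0547628 ] ((423.9578857421875, -54.918357849121094), (46.798980712890625, 42.427913665771484), 70.6294174194336) corner dir 8.509190557158453 flat 38.509190557158455 88.0
top tile [ 0.43500887 -0.30634886] ((435.0465393066406, -306.4530029296875), (44.1347541809082, 48.518768310546875), 87.53998565673828) corner dir 58.14875840363253 flat 28.148758403632527 84.0
side tile [ 0.42039191 -0.0576521 ] ((420.47747802734375, -57.455501556396484), (56.392738342285156, 43.3848762512207), 68.54808807373047) corner dir 7.414544630741084 flat 37.414544630741084 81.0
side tile [ 0.43134928 -0.30772837] ((431.6341247558594, -307.4903564453125), (48.070777893066406, 49.50007247924805), 28.449655532836914) corner dir 58.96661278900852 flat 28.966612789008526 78.0
bg [ 30   2 120] strip [[16, 60, 47], [12, 162, 44], [7, 162, 41], [10, 147, 45], [14, 107, 79], [15, 92, 108], [14, 95, 107], [14, 116, 75], [10, 178, 43], [8, 105, 46], [17, 25, 70], [15, 5, 105]]
red [ 0.63618926 -0.05276218] ((637.443359375, -53.13740539550781), (144.0538330078125, 147.1091766357422), 88.92992401123047)
blue [ 0.64036976 -0.26573243] ((640.7052001953125, -265.6864318847656), (148.5930938720703, 152.21218872070312), 3.7834134101867676)
strip [ 0.43000438 -0.18936801] ((429.05291748046875, -189.69314575195312), (64.60165405273438, 21.990297317504883), 0.340363472700119)
case [0.59103216 0.23956713] ((591.9459838867188, 239.50355529785156), (219.87342834472656, 198.14076232910156), 88.2370376586914)
```

View pics/c1.png

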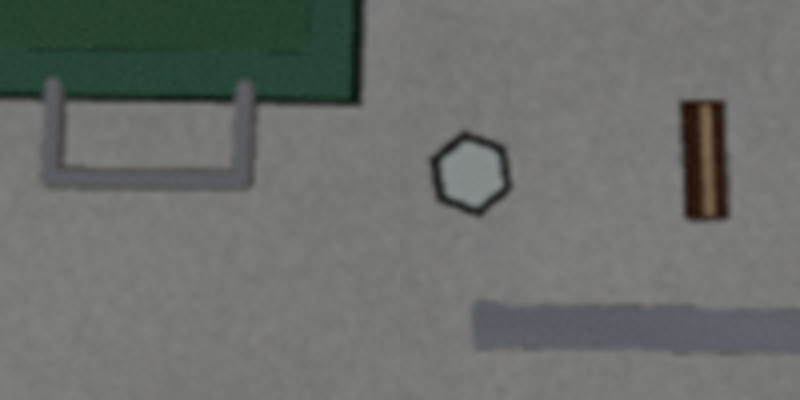

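View pics/c2.png

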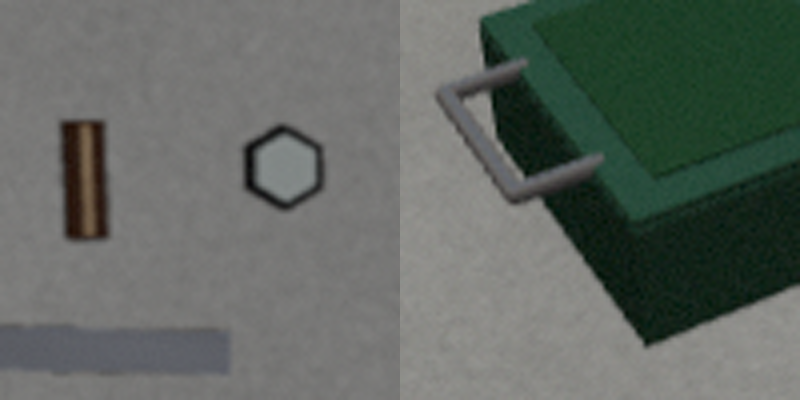

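Tile corners, strip and bar are clear in both crops; the bar runs along the case front, with a free gap behind it. Next I'll work out the shifts for tile0.

```bash
cat > plan.py <<'E'
from h import *
from scipy.spatial.transform import Rotation as R
def shift(a,b):
    """(x,y,z mm,yaw) commanded a -> b: shift in tool axes mm and turn about tool z"""
    Ra=R.from_euler('xyz',[180,0,a[3]],degrees=True)
    return np.round(Ra.inv().apply(np.subtract(b[:3],a[:3])),1).tolist(),round(a[3]-b[3],1)
def chain(w):
    for a,b in zip(w,w[1:]): print(b,shift(a,b))
E
python3 - <<'E'
from plan import *
S=(156,657,246,-13.4);A=(440,360,246,8.5);B=(424,-55,150,8.5);C=(424,-55,22,8.5);U=(424,-55,110,8.5);D=(672,-266,110,8.5);E=(672,-266,28,8.5)
chain([S,A,B,C,U,D,E])
t=ctrl.snapshot("top")
for n,p in(("rule",[[369,322],[462,322]]),("bar",[[210,274],[257,274]]),("cork",[[322,300]])):print(n,plane(t,p,.004 if n=="rule" else .0945 if n=="bar" else .025))
E
```

```text
(440, 360, 246, 8.5) ([345.1, 223.1, 0.0], -21.9)
(424, -55, 150, 8.5) ([-77.2, 408.1, 96.0], 0.0)
(424, -55, 22, 8.5) ([0.0, -0.0, 128.0], 0.0)
(424, -55, 110, 8.5) ([-0.0, 0.0, -88.0], 0.0)
(672, -266, 110, 8.5) ([214.1, 245.3, 0.0], 0.0)
(672, -266, 28, 8.5) ([0.0, -0.0, 82.0], 0.0)
rule [[ 0.33408504 -0.0573522   0.004     ]
 [ 0.3304791  -0.27299139  0.004     ]]
bar [[0.45022252 0.29349169 0.0945    ]
 [0.44848809 0.19143043 0.0945    ]]
cork [[0.38732227 0.05080206 0.025     ]]
```

{"fn": "move_arm", "kwargs": {"motion": [[[35,22,0],[0,0,-5],0],[[70,45,0],[0,0,-10],0],[[105,68,0],[0,0,-15],0],[[140,90,0],[0,0,-20],0],[[174,112,0],[0,0,-21.9],0],[[208,134,0],[0,0,-21.9],0.1],[[242,157,0],[0,0,-21.9],0.2],[[276,179,0],[0,0,-21.9],0.25],[[310,201,0],[0,0,-21.9],0.25],[[345,223,0],[0,0,-21.9],0.25]]}}

```text
clock: 1.08
tool_pos: [0.4412, 0.3581, 0.2459]
orientation: [-180.0, -0.0, 8.5]
force: [0.9, 0.5, 0.2]
opening: 0.0664
gripper_force: 0.0
```

{"fn": "move_arm", "kwargs": {"motion": [[[-7,40,5],[0,0,0],0.25],[[-15,80,10],[0,0,0],0.25],[[-23,120,15],[0,0,0],0.25],[[-31,160,20],[0,0,0],0.25],[[-38,200,30],[0,0,0],0.25],[[-46,240,40],[0,0,0],0.25],[[-54,280,55],[0,0,0],0.25],[[-61,320,70],[0,0,0],0.25],[[-69,358,83],[0,0,0],0.25],[[-75,394,96],[0,0,0],0.25]]}}

```text
clock: 1.92
tool_pos: [0.4239, -0.0425, 0.1496]
orientation: [-180.0, -0.1, 8.5]
force: [2.2, 0.6, 0.4]
opening: 0.0663
gripper_force: 0.0
```

{"fn": "move_arm", "kwargs": {"motion": [[[-2,14,15],[0,0,0],0.25],[[-2,14,40],[0,0,0],0.25],[[-2,14,65],[0,0,0],0.25],[[-2,14,85],[0,0,0],0.25],[[-2,14,95],[0,0,0],0.25],[[-2,14,95],[0,0,0],0.25],[[-2,14,95],[0,0,0],0.25]]}}

```text
clock: 2.5
tool_pos: [0.4243, -0.055, 0.0545]
orientation: [180.0, 0.1, 8.5]
force: [-0.1, -0.7, 1.4]
opening: 0.0655
gripper_force: 0.0
```

Run:
```python
from h import *
s=ctrl.snapshot("side");t=ctrl.snapshot("top")
cv2.imwrite("pics/g0.png",np.hstack([cv2.resize(x,(400,400),interpolation=2) for x in(s["color"][265:365,240:340],t["color"][220:340,310:430])]))
```

```text
(no output)
```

View pics/g0.png

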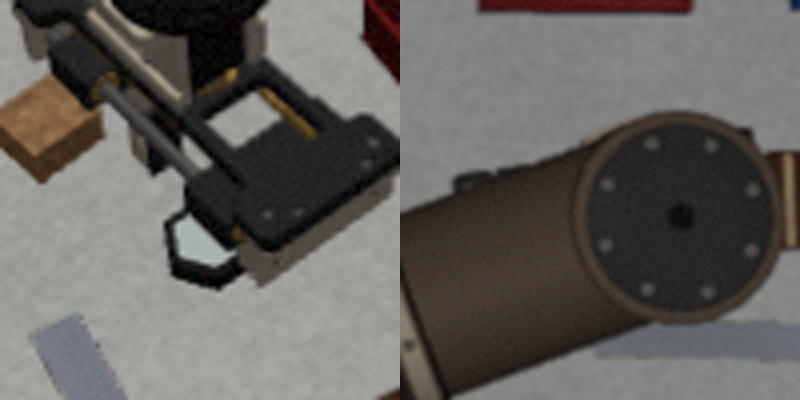

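The side crop shows the tile at (205,250) between the two fingers, which still hang above it; the top view is blocked by the arm. I'll go down and grip.

{"fn": "move_arm", "kwargs": {"motion": [[[0,0,12],[0,0,0],0.25],[[0,0,22],[0,0,0],0.25],[[0,0,29],[0,0,0],0.25],[[0,0,33],[0,0,0],0.25],[[0,0,33],[0,0,0],0.7],[[0,0,33],[0,0,0],0.7],[[0,0,33],[0,0,0],0.7],[[0,0,33],[0,0,0],0.7],[[0,0,33],[0,0,0],0.7],[[0,0,33],[0,0,0],0.7]]}}

```text
clock: 3.43
tool_pos: [0.4249, -0.0548, 0.0221]
orientation: [-180.0, -0.0, 8.5]
force: [-1.9, 1.3, 4.6]
opening: 0.0435
gripper_force: 30.0
```

{"fn": "move_arm", "kwargs": {"motion": [[[0,0,-8],[0,0,0],0.7],[[0,0,-25],[0,0,0],0.7],[[0,0,-50],[0,0,0],0.7],[[5,6,-75],[0,0,0],0.7],[[25,28,-88],[0,0,0],0.7],[[47,54,-88],[0,0,0],0.7],[[71,81,-88],[0,0,0],0.7],[[95,109,-88],[0,0,0],0.7],[[119,137,-88],[0,0,0],0.7],[[143,164,-88],[0,0,0],0.7]]}}

```text
clock: 4.27
tool_pos: [0.5911, -0.1975, 0.1102]
orientation: [-180.0, 0.0, 8.5]
force: [0.7, 0.7, 0.0]
opening: 0.0435
gripper_force: 30.0
```

{"fn": "move_arm", "kwargs": {"motion": [[[24,27,0],[0,0,0],0.7],[[46,53,0],[0,0,0],0.7],[[62,71,0],[0,0,0],0.7],[[71,81,0],[0,0,0],0.7],[[71,81,15],[0,0,0],0.7],[[71,81,35],[0,0,0],0.7],[[71,81,52],[0,0,0],0.7],[[71,81,65],[0,0,0],0.7],[[71,81,73],[0,0,0],0.7],[[71,81,76],[0,0,0],0.7]]}}

```text
clock: 5.1
tool_pos: [0.6716, -0.2654, 0.0323]
orientation: [-180.0, 0.1, 8.5]
force: [-1.1, -0.3, -0.2]
opening: 0.0437
gripper_force: 30.0
```

{"fn": "move_arm", "kwargs": {"motion": [[[0,0,2],[0,0,0],0.7],[[0,0,4],[0,0,0],0.7],[[0,0,5.5],[0,0,0],0.7],[[0,0,6.5],[0,0,0],0.7],[[0,0,6.5],[0,0,0],0.7]]}}

```text
clock: 5.52
tool_pos: [0.6726, -0.2656, 0.0276]
orientation: [180.0, -0.0, 8.5]
force: [0.1, -0.3, 0.4]
opening: 0.0436
gripper_force: 30.0
```

{"fn": "move_arm", "kwargs": {"motion": [[[0,0,0.5],[0,0,0],0.7],[[0,0,1],[0,0,0],0.7],[[0,0,1],[0,0,0],0.3],[[0,0,1],[0,0,0],0.3],[[0,0,1],[0,0,0],0.3],[[0,0,1],[0,0,0],0.3],[[0,0,-15],[0,0,0],0.3],[[0,0,-45],[0,0,0],0.3],[[0,0,-83],[0,0,0],0.3]]}}

```text
clock: 6.27
tool_pos: [0.6705, -0.2652, 0.1078]
orientation: [-179.9, 0.3, 8.5]
force: [-0.6, 0.4, -0.8]
opening: 0.061
gripper_force: 0.0
```

{"fn": "move_arm", "kwargs": {"motion": [[[-35,1,0],[0,0,5],0.25],[[-75,1.5,0],[0,0,10.2],0.25],[[-115,2,0],[0,0,10.2],0.25],[[-155,3,0],[0,0,10.2],0.25],[[-195,4,0],[0,0,10.2],0.25],[[-225,4.5,5],[0,0,10.2],0.25],[[-240.8,4.5,20],[0,0,10.2],0.25],[[-240.8,4.5,45],[0,0,10.2],0.25],[[-240.8,4.5,55],[0,0,10.2],0.25],[[-240.8,4.5,55],[0,0,10.2],0.25]]}}

```text
clock: 7.1
tool_pos: [0.4335, -0.3053, 0.0532]
orientation: [-179.9, 0.2, -1.7]
force: [0.1, -0.7, -0.1]
opening: 0.0656
gripper_force: 0.0
```

{"fn": "move_arm", "kwargs": {"motion": [[[0,0,12],[0,0,0],0.25],[[0,0,22],[0,0,0],0.25],[[0,0,29],[0,0,0],0.25],[[0,0,33.5],[0,0,0],0.25],[[0,0,33.5],[0,0,0],0.7],[[0,0,33.5],[0,0,0],0.7],[[0,0,33.5],[0,0,0],0.7],[[0,0,33.5],[0,0,0],0.7],[[0,0,33.5],[0,0,0],0.7],[[0,0,33.5],[0,0,0],0.7]]}}

```text
clock: 7.93
tool_pos: [0.4353, -0.3057, 0.0221]
orientation: [180.0, -0.1, -1.7]
force: [-0.7, 0.0, 2.4]
opening: 0.0433
gripper_force: 30.0
```

Run:
```python
from plan import *
chain([(434.5,-306,110,-1.7),(608,-266,110,-1.7),(430,-190,110,.4),(637,-53,110,.4),(449,242,180,-91.8)])
```

```text
(608, -266, 110, -1.7) ([172.2, -45.1, -0.0], 0.0)
(430, -190, 110, 0.4) ([-180.2, -70.7, -0.0], -2.1)
(637, -53, 110, 0.4) ([208.0, -135.6, -0.0], 0.0)
(449, 242, 180, -91.8) ([-185.9, -296.3, -70.0], 92.2)
```

{"fn": "move_arm", "kwargs": {"motion": [[[0,0,-8],[0,0,0],0.7],[[0,0,-25],[0,0,0],0.7],[[0,0,-50],[0,0,0],0.7],[[5,-1,-75],[0,0,0],0.7],[[30,-8,-88],[0,0,0],0.7],[[65,-17,-88],[0,0,0],0.7],[[100,-26,-88],[0,0,0],0.7],[[135,-35,-88],[0,0,0],0.7],[[160,-42,-88],[0,0,0],0.7],[[172,-45,-88],[0,0,0],0.7]]}}

```text
clock: 8.77
tool_pos: [0.6112, -0.2648, 0.11]
orientation: [180.0, -0.1, -1.6]
force: [0.1, -0.0, 0.3]
opening: 0.0435
gripper_force: 30.0
```

{"fn": "move_arm", "kwargs": {"motion": [[[0,0,10],[0,0,0],0.7],[[0,0,30],[0,0,0],0.7],[[0,0,50],[0,0,0],0.7],[[0,0,65],[0,0,0],0.7],[[0,0,74],[0,0,0],0.7],[[0,0,78],[0,0,0],0.7],[[0,0,80],[0,0,0],0.7],[[0,0,82],[0,0,0],0.7],[[0,0,83],[0,0,0],0.7],[[0,0,83],[0,0,0],0.7]]}}

```text
clock: 9.6
tool_pos: [0.6085, -0.2658, 0.0273]
orientation: [180.0, -0.1, -1.7]
force: [-0.2, -0.4, -0.7]
opening: 0.044
gripper_force: 30.0
```

{"fn": "move_arm", "kwargs": {"motion": [[[0,0,0.5],[0,0,0],0.7],[[0,0,0.5],[0,0,0],0.3],[[0,0,0.5],[0,0,0],0.3],[[0,0,0.5],[0,0,0],0.3],[[0,0,0.5],[0,0,0],0.3],[[0,0,-15],[0,0,0],0.3],[[0,0,-45],[0,0,0],0.3],[[0,0,-83],[0,0,0],0.4]]}}

```text
clock: 10.27
tool_pos: [0.6063, -0.2653, 0.1076]
orientation: [-179.9, 0.3, -1.7]
force: [0.3, -0.1, 0.1]
opening: 0.0586
gripper_force: 0.0
```

{"fn": "move_arm", "kwargs": {"motion": [[[-30,-11,0],[0,0,-2.1],0.4],[[-66,-26,0],[0,0,-2.1],0.4],[[-102,-40,0],[0,0,-2.1],0.4],[[-138,-54,0],[0,0,-2.1],0.4],[[-165,-65,0],[0,0,-2.1],0.4],[[-180,-70.7,10],[0,0,-2.1],0.4],[[-180,-70.7,35],[0,0,-2.1],0.4],[[-180,-70.7,50],[0,0,-2.1],0.4],[[-180,-70.7,55],[0,0,-2.1],0.4],[[-180,-70.7,55],[0,0,-2.1],0.4]]}}

```text
clock: 11.1
tool_pos: [0.4297, -0.1897, 0.0538]
orientation: [-180.0, 0.1, 0.4]
force: [0.4, -0.3, 0.1]
opening: 0.0523
gripper_force: 0.0
```

{"fn": "move_arm", "kwargs": {"motion": [[[0,0,12],[0,0,0],0.4],[[0,0,22],[0,0,0],0.4],[[0,0,28],[0,0,0],0.4],[[0,0,31],[0,0,0],0.4],[[0,0,31],[0,0,0],0.9],[[0,0,31],[0,0,0],0.9],[[0,0,31],[0,0,0],0.9],[[0,0,31],[0,0,0],0.9],[[0,0,31],[0,0,0],0.9],[[0,0,31],[0,0,0],0.9]]}}

```text
clock: 11.93
tool_pos: [0.4306, -0.1898, 0.024]
orientation: [180.0, -0.0, 0.4]
force: [-0.1, 0.3, 3.1]
opening: 0.0238
gripper_force: 30.0
```

{"fn": "move_arm", "kwargs": {"motion": [[[0,0,-8],[0,0,0],0.9],[[0,0,-25],[0,0,0],0.9],[[0,0,-50],[0,0,0],0.9],[[10,-6,-75],[0,0,0],0.9],[[38,-25,-86],[0,0,0],0.9],[[70,-46,-86],[0,0,0],0.9],[[102,-66,-86],[0,0,0],0.9],[[134,-87,-86],[0,0,0],0.9],[[166,-108,-86],[0,0,0],0.9],[[190,-124,-86],[0,0,0],0.9]]}}

```text
clock: 12.77
tool_pos: [0.6217, -0.0627, 0.1104]
orientation: [180.0, -0.1, 0.5]
force: [1.0, -1.1, 0.1]
opening: 0.0239
gripper_force: 30.0
```

{"fn": "move_arm", "kwargs": {"motion": [[[12,-8,0],[0,0,0],0.9],[[18,-12,8],[0,0,0],0.9],[[18,-12,28],[0,0,0],0.9],[[18,-12,48],[0,0,0],0.9],[[18,-12,64],[0,0,0],0.9],[[18,-12,73],[0,0,0],0.9],[[18,-12,77],[0,0,0],0.9],[[18,-12,79],[0,0,0],0.9],[[18,-12,80.5],[0,0,0],0.9],[[18,-12,81],[0,0,0],0.9]]}}

```text
clock: 13.6
tool_pos: [0.6378, -0.0523, 0.0294]
orientation: [-180.0, -0.1, 0.4]
force: [0.2, 0.9, -0.9]
opening: 0.0237
gripper_force: 30.0
```

{"fn": "move_arm", "kwargs": {"motion": [[[0,0,0.5],[0,0,0],0.9],[[0,0,0.5],[0,0,0],0.55],[[0,0,0.5],[0,0,0],0.55],[[0,0,0.5],[0,0,0],0.55],[[0,0,0.5],[0,0,0],0.55],[[0,0,-15],[0,0,0],0.55],[[0,0,-50],[0,0,0],0.55],[[0,0,-90],[0,0,0],0.55],[[0,0,-130],[0,0,0],0.55],[[0,0,-151],[0,0,0],0.59]]}}

```text
clock: 14.43
tool_pos: [0.6392, -0.0523, 0.185]
orientation: [180.0, -0.3, 0.4]
force: [1.1, 0.5, 0.5]
opening: 0.0377
gripper_force: 0.0
```

{"fn": "move_arm", "kwargs": {"motion": [[[-18,-29,0],[0,0,7],0.59],[[-37,-59,0],[0,0,14],0.59],[[-56,-89,0],[0,0,21],0.59],[[-74,-118,0],[0,0,28],0.59],[[-93,-148,0],[0,0,35],0.59],[[-111,-177,0],[0,0,42],0.59],[[-130,-207,0],[0,0,49],0.59],[[-149,-237,0],[0,0,56],0.59],[[-167,-267,0],[0,0,63],0.59],[[-186,-296,0],[0,0,70],0.59]]}}

```text
clock: 15.27
tool_pos: [0.4505, 0.2406, 0.18]
orientation: [-180.0, 0.0, -67.2]
force: [-0.2, -0.1, -0.4]
opening: 0.0359
gripper_force: 0.0
```

{"fn": "move_arm", "kwargs": {"motion": [[[0,0,0],[0,0,7],0.59],[[0,0,0],[0,0,14],0.59],[[0,0,0],[0,0,21],0.59],[[0,0,0],[0,0,22],0.59],[[0,0,0],[0,0,22],0.59]]}}

```text
clock: 15.68
tool_pos: [0.4514, 0.2393, 0.1797]
orientation: [-180.0, 0.0, -88.8]
force: [-0.2, -0.2, -0.4]
opening: 0.0357
gripper_force: 0.0
```

Run:
```python
from h import *
s=ctrl.snapshot("side");t=ctrl.snapshot("top")
cv2.imwrite("pics/p1.png",np.hstack([s["color"][60:460,180:520],cv2.resize(t["color"][140:340,280:510],(460,400),interpolation=2)]))
```

```text
(no output)
```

View pics/p1.png

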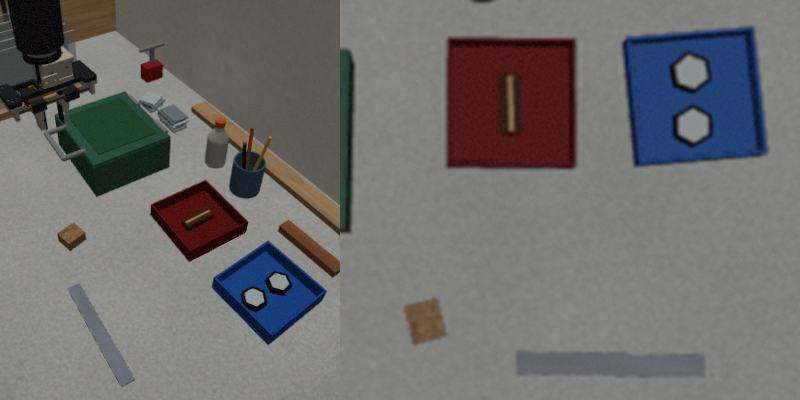

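Both tiles lie mirror side up in the blue tray (about (690,72) and (692,127)) and the strip lies in the red tray at (511,103); cork and rule are unmoved, and the gripper is above the bar. Next I'll trim the pose and go down onto the bar.

{"fn": "move_arm", "kwargs": {"motion": [[[-3.5,2.5,0],[0,0,2.7],0.65],[[-3.5,2.5,15],[0,0,2.7],0.65],[[-3.5,2.5,35],[0,0,2.7],0.65],[[-3.5,2.5,52],[0,0,2.7],0.65],[[-3.5,2.5,60],[0,0,2.7],0.65],[[-3.5,2.5,60],[0,0,2.7],0.65]]}}

```text
clock: 16.28
tool_pos: [0.4482, 0.2417, 0.118]
orientation: [179.9, -0.1, -91.5]
force: [-0.0, 0.3, -0.6]
opening: 0.0309
gripper_force: 0.0
```

Run:
```python
from h import *
s=ctrl.snapshot("side")
cv2.imwrite("pics/b1.png",cv2.resize(s["color"][150:250,170:290],(720,600),interpolation=2))
print(ctrl.get_obs()["tool_pos"],proj(s,[[.4485,.243,.0945]]))
```

```text
[0.44885639 0.24225449 0.11918815] [[235.79833834 206.5487158 ]]
```

View pics/b1.png

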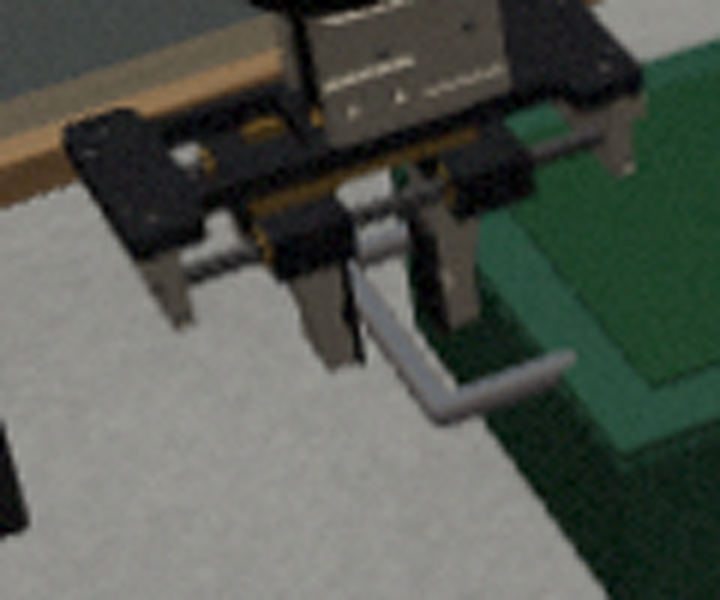

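The picture shows the bar from (440,400) up to (370,250), passing between the fingers at (335,320) and (450,280), with the inner finger in the gap. I'll lower and pinch.

{"fn": "move_arm", "kwargs": {"motion": [[[0,0,10],[0,0,0],0.65],[[0,0,18],[0,0,0],0.65],[[0,0,23],[0,0,0],0.65],[[0,0,25],[0,0,0],0.65],[[0,0,25],[0,0,0],1],[[0,0,25],[0,0,0],1],[[0,0,25],[0,0,0],1],[[0,0,25],[0,0,0],1],[[0,0,25],[0,0,0],1],[[0,0,25],[0,0,0],1]]}}

```text
clock: 17.17
tool_pos: [0.4484, 0.2429, 0.0949]
orientation: [180.0, 0.0, -91.6]
force: [-4.8, 1.0, 4.0]
opening: 0.0107
gripper_force: 30.0
```

Run:
```python
from h import *
p=ctrl.get_obs()["tool_pos"]; print(p)
th=np.radians(np.arange(0,51,2.5))
print(np.round(np.c_[np.degrees(th),245*np.sin(th),-245*(1-np.cos(th))],1).tolist())
```

```text
[0.44841805 0.24287745 0.09487852]
[[0.0, 0.0, -0.0], [2.5, 10.7, -0.2], [5.0, 21.4, -0.9], [7.5, 32.0, -2.1], [10.0, 42.5, -3.7], [12.5, 53.0, -5.8], [15.0, 63.4, -8.3], [17.5, 73.7, -11.3], [20.0, 83.8, -14.8], [22.5, 93.8, -18.6], [25.0, 103.5, -23.0], [27.5, 113.1, -27.7], [30.0, 122.5, -32.8], [32.5, 131.6, -38.4], [35.0, 140.5, -44.3], [37.5, 149.1, -50.6], [40.0, 157.5, -57.3], [42.5, 165.5, -64.4], [45.0, 173.2, -71.8], [47.5, 180.6, -79.5], [50.0, 187.7, -87.5]]
```

{"fn": "move_arm", "kwargs": {"motion": [[[0,0,-4],[0,0,0],1],[[0,-0.2,-10.7],[0,0,0],1],[[0,-0.9,-21.4],[0,0,0],1],[[0,-2.1,-32],[0,0,0],1],[[0,-3.7,-42.5],[0,0,0],1],[[0,-5.8,-53],[0,0,0],1],[[0,-8.3,-63.4],[0,0,0],1],[[0,-11.3,-73.7],[0,0,0],1],[[0,-14.8,-83.8],[0,0,0],1]]}}

```text
clock: 17.92
tool_pos: [0.4642, 0.2424, 0.1796]
orientation: [-180.0, 0.0, -91.6]
force: [1.9, 1.4, -3.6]
opening: 0.011
gripper_force: 30.0
```

{"fn": "move_arm", "kwargs": {"motion": [[[0,-3.8,-10],[0,0,0],1],[[0,-8.2,-19.7],[0,0,0],1],[[0,-12.9,-29.3],[0,0,0],1],[[0,-18,-38.7],[0,0,0],1],[[0,-23.6,-47.8],[0,0,0],1],[[0,-29.5,-56.7],[0,0,0],1],[[0,-35.8,-65.3],[0,0,0],1],[[0,-42.5,-73.7],[0,0,0],1],[[0,-49.6,-81.7],[0,0,0],1],[[0,-57,-89.4],[0,0,0],1]]}}

```text
clock: 18.75
tool_pos: [0.5206, 0.2405, 0.2689]
orientation: [179.9, -0.0, -91.6]
force: [-5.2, 0.9, 1.8]
opening: 0.0108
gripper_force: 30.0
```

{"fn": "move_arm", "kwargs": {"motion": [[[0,-4,-3.8],[0,0,0],1],[[0,-7.7,-7.4],[0,0,0],1],[[0,-11.7,-11],[0,0,0],1],[[0,-15.7,-14.5],[0,0,0],1],[[0,-15.7,-14.5],[0,0,0],1],[[0,-15.7,-14.5],[0,0,0],1],[[0,-15.7,-14.5],[0,0,0],1]]}}

```text
clock: 19.33
tool_pos: [0.5361, 0.24, 0.2835]
orientation: [180.0, -0.0, -91.6]
force: [-5.4, 1.0, 4.9]
opening: 0.011
gripper_force: 30.0
```

Run:
```python
from h import *
o=ctrl.get_obs();print(o["tool_pos"],o["force"],o["gripper_force"],o["opening"])
s=ctrl.snapshot("side")
cv2.imwrite("pics/f.png",s["color"])
```

```text
[0.53610649 0.2399964  0.28353525] [-5.44150865  0.97527131  4.85288838] 30.012106597423553 0.010967547775730254
```

View pics/f.png

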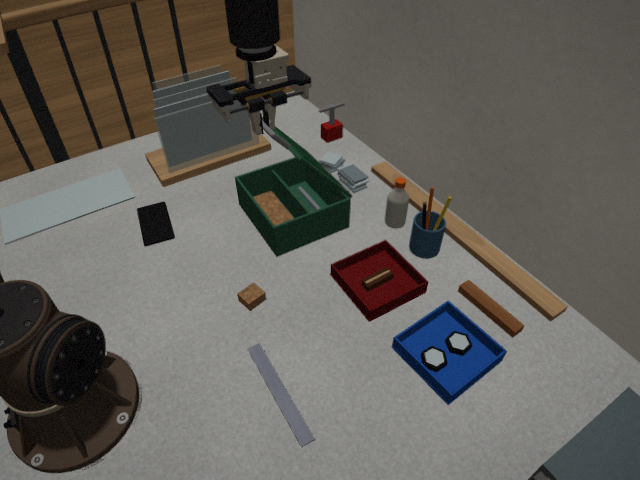

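The lid stands open (edge around (300,150)) and is held by the bar at (262,115). The bar height gives about 50.5 degrees, the pieces are in their trays, and the other things are unmoved.

```bash
python3 -c "
from plant import ctrl
print(ctrl.close_job())"
```

```text
the job is handed in; nothing more can be done
None
```

Job handed in: both mirror tiles are face up in the blue tray, the strip is in the dark red tray, and the gripper is still holding the case lid by its bar at about 50 degrees.

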